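# Find the palm button that will not lock

## Task

One of the four push-lock palm-button stations on the mat has a lock that no longer holds: click each head in by feel, slowly but fully home and without ramming it, let go and see whether it stays down. Stand the station whose head comes back out upright on the floor of the steel tray, and leave the three sound ones standing on the mat with their heads locked in, ready for wiring in the off state. Leave the tools and the other things where they are.

Things in the scene. Friction and masses are not known exactly. Their poses are not given: they have to be found in the camera images.
- station_1: one of four identical button stations, loose on the mat; any may be the faulty one. Grey die-cast box 72 (x) x 58 (y) x 38 mm, about 0.3 kg; black cable plug sticks out 12 mm at its +x end, 16 mm up; on top a steel collar 35 mm across, up to 41.5 mm, and the head. Origin: middle of the underside, z up. Grasp across y, low enough to stay off the head; beside these faces 35 mm or more is free.
- station_1_head: black mushroom head, 39 mm across; origin mid-top, 73 mm above the box's underside when out, as at first. Return spring 2 to 4 N. A sound lock resists with about 7 N, gives way, then holds the head 7 to 15 mm down; the solid stop is 2 mm deeper. The depth differs from piece to piece, unseen: push slowly (15 mm/s) on to the stop. The faulty one has only spring and stop and comes out again.
- station_2: one of four identical button stations, loose on the mat; any may be the faulty one. Grey die-cast box 72 (x) x 58 (y) x 38 mm, about 0.3 kg; black cable plug sticks out 12 mm at its +x end, 16 mm up; on top a steel collar 35 mm across, up to 41.5 mm, and the head. Origin: middle of the underside, z up. Grasp across y, low enough to stay off the head; beside these faces 35 mm or more is free.
- station_2_head: black mushroom head, 39 mm across; origin mid-top, 73 mm above the box's underside when out, as at first. Return spring 2 to 4 N. A sound lock resists with about 7 N, gives way, then holds the head 7 to 15 mm down; the solid stop is 2 mm deeper. The depth differs from piece to piece, unseen: push slowly (15 mm/s) on to the stop. The faulty one has only spring and stop and comes out again.
- station_3: one of four identical button stations, loose on the mat; any may be the faulty one. Grey die-cast box 72 (x) x 58 (y) x 38 mm, about 0.3 kg; black cable plug sticks out 12 mm at its +x end, 16 mm up; on top a steel collar 35 mm across, up to 41.5 mm, and the head. Origin: middle of the underside, z up. Grasp across y, low enough to stay off the head; beside these faces 35 mm or more is free.
- station_3_head: black mushroom head, 39 mm across; origin mid-top, 73 mm above the box's underside when out, as at first. Return spring 2 to 4 N. A sound lock resists with about 7 N, gives way, then holds the head 7 to 15 mm down; the solid stop is 2 mm deeper. The depth differs from piece to piece, unseen: push slowly (15 mm/s) on to the stop. The faulty one has only spring and stop and comes out again.
- station_4: one of four identical button stations, loose on the mat; any may be the faulty one. Grey die-cast box 72 (x) x 58 (y) x 38 mm, about 0.3 kg; black cable plug sticks out 12 mm at its +x end, 16 mm up; on top a steel collar 35 mm across, up to 41.5 mm, and the head. Origin: middle of the underside, z up. Grasp across y, low enough to stay off the head; beside these faces 35 mm or more is free.
- station_4_head: black mushroom head, 39 mm across; origin mid-top, 73 mm above the box's underside when out, as at first. Return spring 2 to 4 N. A sound lock resists with about 7 N, gives way, then holds the head 7 to 15 mm down; the solid stop is 2 mm deeper. The depth differs from piece to piece, unseen: push slowly (15 mm/s) on to the stop. The faulty one has only spring and stop and comes out again.
- mat: grey bench mat, 250 mm (x) by 360 mm (y), 3 mm thick, fixed; the stations stand on it two by two. Origin at the middle of its underside, which lies on the bench top (z = 0).
- reject_tray: shallow open sheet-steel tray to the left of the mat, empty, fixed: 160 mm (x) by 180 mm (y) outside, 3 mm floor, 3 mm walls up to 24 mm height with a rim about 5 mm thick. Origin at the middle of its underside; it stands on the bench top (z = 0).
- screwdriver: orange-handled screwdriver, 208 mm long, lying on the mat beside the stations, its shaft roughly along the mat's x; origin at the middle of its length, on its underside; not part of the work
- hex_key: black L-shaped 6 mm hex key, 101 x 35 mm, lying on the mat beyond the screwdriver; origin at the middle of its underside; not part of the work
- stamp: black self-inking stamp, 34 x 66 x 74 mm, standing on the bench behind the tray; origin at the middle of its underside; not part of the work

How it is judged:
At the end, for the whole second after the job is handed in: Three stations upright (0.1 rad) and at rest, centred on the mat, heads locked in (top under 68 mm above the underside); the fourth, its head out (over 70.5 mm), upright and at rest on the tray's floor, within 45 mm (x) and 55 mm (y) of its middle ((((x of station_1 in the frame of reject_tray between -0.045 and 0.045 m and y of station_1 in the frame of reject_tray between -0.055 and 0.055 m and angle between station_1's own z axis and vertical below 0.1 rad and linear speed of station_1 below 0.02 m/s and z of station_1 in the frame of reject_tray below 0.008 m and z of station_1_head in the frame of station_1 above 0.0705 m) and (x of station_2 in the frame of mat between -0.125 and 0.125 m and y of station_2 in the frame of mat between -0.18 and 0.18 m and angle between station_2's own z axis and vertical below 0.1 rad and linear speed of station_2 below 0.02 m/s and z of station_2 in the frame of mat below 0.008 m and z of station_2_head in the frame of station_2 below 0.068 m) and (x of station_3 in the frame of mat between -0.125 and 0.125 m and y of station_3 in the frame of mat between -0.18 and 0.18 m and angle between station_3's own z axis and vertical below 0.1 rad and linear speed of station_3 below 0.02 m/s and z of station_3 in the frame of mat below 0.008 m and z of station_3_head in the frame of station_3 below 0.068 m) and (x of station_4 in the frame of mat between -0.125 and 0.125 m and y of station_4 in the frame of mat between -0.18 and 0.18 m and angle between station_4's own z axis and vertical below 0.1 rad and linear speed of station_4 below 0.02 m/s and z of station_4 in the frame of mat below 0.008 m and z of station_4_head in the frame of station_4 below 0.068 m)) or ((x of station_2 in the frame of reject_tray between -0.045 and 0.045 m and y of station_2 in the frame of reject_tray between -0.055 and 0.055 m and angle between station_2's own z axis and vertical below 0.1 rad and linear speed of station_2 below 0.02 m/s and z of station_2 in the frame of reject_tray below 0.008 m and z of station_2_head in the frame of station_2 above 0.0705 m) and (x of station_1 in the frame of mat between -0.125 and 0.125 m and y of station_1 in the frame of mat between -0.18 and 0.18 m and angle between station_1's own z axis and vertical below 0.1 rad and linear speed of station_1 below 0.02 m/s and z of station_1 in the frame of mat below 0.008 m and z of station_1_head in the frame of station_1 below 0.068 m) and (x of station_3 in the frame of mat between -0.125 and 0.125 m and y of station_3 in the frame of mat between -0.18 and 0.18 m and angle between station_3's own z axis and vertical below 0.1 rad and linear speed of station_3 below 0.02 m/s and z of station_3 in the frame of mat below 0.008 m and z of station_3_head in the frame of station_3 below 0.068 m) and (x of station_4 in the frame of mat between -0.125 and 0.125 m and y of station_4 in the frame of mat between -0.18 and 0.18 m and angle between station_4's own z axis and vertical below 0.1 rad and linear speed of station_4 below 0.02 m/s and z of station_4 in the frame of mat below 0.008 m and z of station_4_head in the frame of station_4 below 0.068 m)) or ((x of station_3 in the frame of reject_tray between -0.045 and 0.045 m and y of station_3 in the frame of reject_tray between -0.055 and 0.055 m and angle between station_3's own z axis and vertical below 0.1 rad and linear speed of station_3 below 0.02 m/s and z of station_3 in the frame of reject_tray below 0.008 m and z of station_3_head in the frame of station_3 above 0.0705 m) and (x of station_1 in the frame of mat between -0.125 and 0.125 m and y of station_1 in the frame of mat between -0.18 and 0.18 m and angle between station_1's own z axis and vertical below 0.1 rad and linear speed of station_1 below 0.02 m/s and z of station_1 in the frame of mat below 0.008 m and z of station_1_head in the frame of station_1 below 0.068 m) and (x of station_2 in the frame of mat between -0.125 and 0.125 m and y of station_2 in the frame of mat between -0.18 and 0.18 m and angle between station_2's own z axis and vertical below 0.1 rad and linear speed of station_2 below 0.02 m/s and z of station_2 in the frame of mat below 0.008 m and z of station_2_head in the frame of station_2 below 0.068 m) and (x of station_4 in the frame of mat between -0.125 and 0.125 m and y of station_4 in the frame of mat between -0.18 and 0.18 m and angle between station_4's own z axis and vertical below 0.1 rad and linear speed of station_4 below 0.02 m/s and z of station_4 in the frame of mat below 0.008 m and z of station_4_head in the frame of station_4 below 0.068 m)) or ((x of station_4 in the frame of reject_tray between -0.045 and 0.045 m and y of station_4 in the frame of reject_tray between -0.055 and 0.055 m and angle between station_4's own z axis and vertical below 0.1 rad and linear speed of station_4 below 0.02 m/s and z of station_4 in the frame of reject_tray below 0.008 m and z of station_4_head in the frame of station_4 above 0.0705 m) and (x of station_1 in the frame of mat between -0.125 and 0.125 m and y of station_1 in the frame of mat between -0.18 and 0.18 m and angle between station_1's own z axis and vertical below 0.1 rad and linear speed of station_1 below 0.02 m/s and z of station_1 in the frame of mat below 0.008 m and z of station_1_head in the frame of station_1 below 0.068 m) and (x of station_2 in the frame of mat between -0.125 and 0.125 m and y of station_2 in the frame of mat between -0.18 and 0.18 m and angle between station_2's own z axis and vertical below 0.1 rad and linear speed of station_2 below 0.02 m/s and z of station_2 in the frame of mat below 0.008 m and z of station_2_head in the frame of station_2 below 0.068 m) and (x of station_3 in the frame of mat between -0.125 and 0.125 m and y of station_3 in the frame of mat between -0.18 and 0.18 m and angle between station_3's own z axis and vertical below 0.1 rad and linear speed of station_3 below 0.02 m/s and z of station_3 in the frame of mat below 0.008 m and z of station_3_head in the frame of station_3 below 0.068 m)))); the robot touches nothing.
It fails at once if a head is rammed: its station is pushed down on the mat with more than 70 N (contact force between any of station_1, station_2, station_3, station_4 and mat above 70 N).
It fails at once if a station is tipped over (more than 0.6 rad) (angle between any of station_1, station_2, station_3, station_4's own z axis and vertical above 0.6 rad).
It fails at once if a bystander (screwdriver, hex key, stamp) is moved by more than 40 mm (distance of any of screwdriver, hex_key, stamp from where it was at the start of the episode above 0.04 m).
It also fails if it takes over 70 s, if anything falls off the work surface, if the arm or the gripper's body presses on something with over 40 N, if the wrist force passes 120 N, or if a joint passes its speed limit or range.

## Robot

A 7-joint arm with a two-finger parallel gripper is mounted at the origin on a cart in front of the work surface, level with it; the furniture and walls round the work are solid. World frame = base frame: x ahead of the robot, y to its left, z up, the work surface at z = 0. Lengths are in m, angles in rad, forces in N, time in s.
With the tool pointing down it reaches from about 0.425 to 0.875 m from the base axis. Payload 8.4 kg.
Tool frame: the origin (TCP) lies at the very end of the fingers, on their centre line; the grasp point (between the pads) lies 19 mm behind it; z points along the fingers, y is the line along which they close (so a half turn about z gives the same grasp; the last joint's range is limited). The gripper opens to 85 mm and grips with 20 to 120 N. Pads are 22 mm wide; open, the fingers measure 114 mm over their backs; the gripper's body (76 mm by 85 mm) begins 54 mm behind the grasp point. The pads swing forward as they close: fully open they stand 13 mm farther back than shut.
Start: joints at [-1.394, 0.333, 0.04, 1.465, -0.013, 1.343, -0.059], TCP at [0.177, 0.625, 0.231] pointing down, gripper open.
Joint ranges: [-2.58, 2.58], [-0.38, 2.09], [-1.3, 1.39], [0.25, 2.4], [-1.5, 4.64], [0.08, 2.09], [-2.65, 2.65]. Speed limits (rad/s): [2.22, 2.22, 2.79, 2.79, 3.14, 3.14, 3.14].

## Interface

Orientations are given as a rotation vector (axis times angle).
In Python, from station import arm gives the robot as it stands.
- The arm moves only by the tool move_arm, never from a script. Its argument "series" is a list that holds one entry, the list of rows, each a list of 7 numbers: the shift along the tool's x, y, z in m, then the turn, a rotation vector about the tool's x, y, z in degrees, then the opening, from -1 (shut) to 1 (fully open), so that 0 is half open. In form: [[[x, y, z, wx, wy, wz, fingers], ...]]. A call has 1 to 10 rows; each row is the pose to reach, as a shift and turn from the pose commanded when the call began, along the tool's axes at that moment; what a row does not reach only later rows make up. A row lasts 1/12 s, in which the tool goes at most 41.7 mm and 7.16 degrees, less where a joint would pass 70% of its speed; a pose out of reach is approached as far as the arm can. A call with a gripper value outside its range is refused whole. The fingers move at their own pace and stop on an object; "newtons" is the grip in N (left out, the last holds). Time passes only in rows, so rows that repeat a pose let the fingers close. It gives the time, the measured TCP pose, the force, the opening and the grip force at its end, in the units of the state.
- arm.observe(): the state, without advancing time (a new reading comes with each control period).
- arm.grab_frame(name): name is "scene" or "side" or "wrist"; returns the picture (420x560x3 uint8, red, green, blue); there is no depth.
- arm.get_calibration(name): a dict with "fx", "fy", "cx", "cy" (pixels), "distortion" ([k1, k2, p1, p2, k3] as OpenCV has them; the pictures are not rectified), "rvec" (rotation vector, rad) and "tvec" (3), from world to camera coordinates, as OpenCV has them. Camera axes: x right, y down, z forward; pixel columns grow to the right and rows downward; lengths in m; the calibration is good to about 2 mm. A picture is of the moment at which its call begins: read the wrist's pose just before it. get_calibration takes no time and is no camera call; for the wrist camera it gives the pose at the moment of the call.
- arm.hand_in(): hands the job in; it is judged then, once.
The state is a dict: "t": time; "joint_positions": joint angles; "qvel": joint speeds; "joint_torque": joint torques, N m; "tool_pos": TCP position; "eef_rot": TCP orientation; "wrist_force": force on the tool from outside, world axes, zero at the start; "moment": the same for the moment, N m; "gripper_width": finger opening in m; "gripper_force": force on a finger pad.
Only numpy, scipy, OpenCV 4.12 (cv2) and the standard library are available. Lean on these libraries where they do the work, as an engineer would, in place of code of your own. Each camera call takes 0.05 s, during which the arm holds its last target. There are 200 camera calls.

## Working session

There is one attempt and no reset: what is moved stays moved. The work goes in short steps, Python scripts to look and compute and a tool call to move; the robot and the scene stay as the last step left them, time stands still between calls to the robot, and variables do not carry over. Pictures are saved under pics/ and viewed, at most 10 in all, crops included, and the job is handed in when it is done.

Besides the shell and the picture viewer there is one more tool, called after "Emit:" by a JSON object that holds its "op" and its "data", one argument or row to a line. move_arm: Moves the arm, as the interface text tells. Its arguments: {"type":"object","properties":{"series":{"type":"array","items":{"type":"array","items":{"type":"array","items":{"type":"number"}}}},"newtons":{"type":"number"}},"required":["series"]}

```bash
mkdir -p pics; ls; cat > h.py <<'E'
from station import arm
import cv2,numpy as np
from scipy.spatial.transform import Rotation as R
def ray(c,u,v,z):
    K=np.array([[c['fx'],0,c['cx']],[0,c['fy'],c['cy']],[0,0,1]]);d=np.array(c['distortion'])
    p=cv2.undistortPoints(np.array([[[u,v]]],float),K,d)[0,0]
    r=cv2.Rodrigues(np.array(c['rvec'],float))[0];t=np.array(c['tvec'],float).ravel()
    o=-r.T@t;q=r.T@np.array([p[0],p[1],1]);return o+q*(z-o[2])/q[2]
def proj(c,P):
    K=np.array([[c['fx'],0,c['cx']],[0,c['fy'],c['cy']],[0,0,1]])
    return cv2.projectPoints(np.array(P,float).reshape(-1,3),np.array(c['rvec'],float),np.array(c['tvec'],float),K,np.array(c['distortion']))[0][:,0]
E
python3 - <<'E'
from h import *
s=arm.observe();print(s['t'],s['tool_pos'],s['eef_rot'],s['wrist_force'],R.from_rotvec(s['eef_rot']).as_matrix().round(3))
for n in ('scene','side'):
    cv2.imwrite(f'pics/{n}1.png',arm.grab_frame(n)[...,::-1])
    c=arm.get_calibration(n);r=cv2.Rodrigues(np.array(c['rvec'],float))[0];print(n,-r.T@np.ravel(c['tvec']),c['fx'])
E
```

```text
pics
0.0 [0.17688922 0.624997   0.23042929] [-4.31814641e-01 -3.11167595e+00  2.51590575e-03] [ 0.33173661 -0.30268529 -0.01570385] [[-0.962  0.272 -0.   ]
 [ 0.272  0.962 -0.002]
 [-0.    -0.002 -1.   ]]
scene [ 0.92968698 -1.12168841  0.68600351] 524.9849096230903
side [ 0.47357534 -0.77002002  0.37412517] 438.49943474223323
```

View pics/scene1.png

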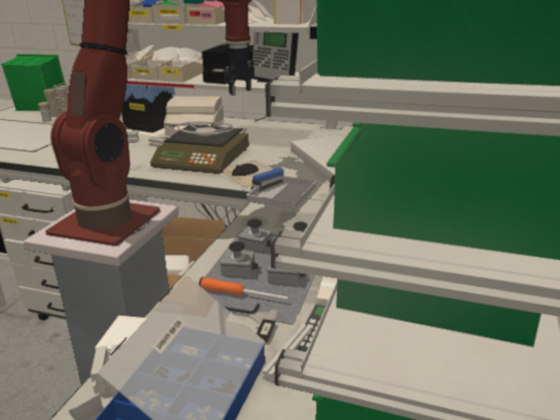

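View pics/side1.png

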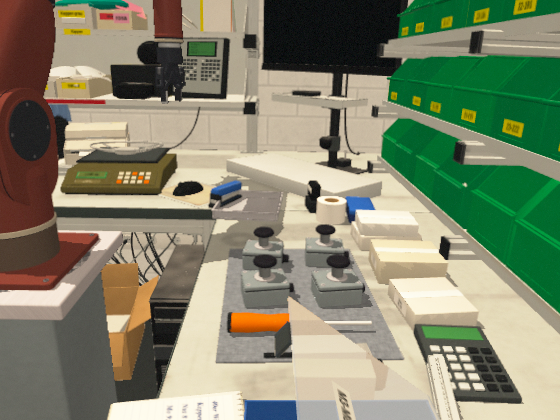

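The scene view shows the mat with four stations (heads near (256,225), (237,247), (301,228)). The side view shows all four heads, at about (264,232), (325,229), (264,261) and (338,261). The tray is near (255,203) and the stamp near (313,195).

```bash
python3 - <<'E'
from h import *
c=arm.get_calibration('side')
for n,p in dict(h1=(264,232),h2=(325,229),h3=(264,261),h4=(338,261)).items(): print(n,ray(c,*p,.074).round(3))
for n,p in dict(trayNL=(212,216),trayNR=(281,218),trayFR=(287,184),stamp=(314,208),matFL=(232,250),matNL=(218,355),matNR=(398,357)).items(): print(n,ray(c,*p,.02 if 'tray' in n else 0.003).round(3))
im=arm.grab_frame('side')[...,::-1]
cv2.imwrite('pics/side2.png',cv2.resize(im[170:310,190:390],None,fx=4,fy=4,interpolation=3))
E
```

```text
h1 [ 0.47  -0.019  0.074]
h2 [0.585 0.001 0.074]
h3 [ 0.471 -0.142  0.074]
h4 [ 0.589 -0.139  0.074]
trayNL [0.345 0.214 0.02 ]
trayNR [0.509 0.207 0.02 ]
trayFR [0.535 0.51  0.02 ]
stamp [0.601 0.336 0.003]
matFL [0.405 0.057 0.003]
matNL [ 0.412 -0.282  0.003]
matNR [ 0.653 -0.286  0.003]
```

View pics/side2.png

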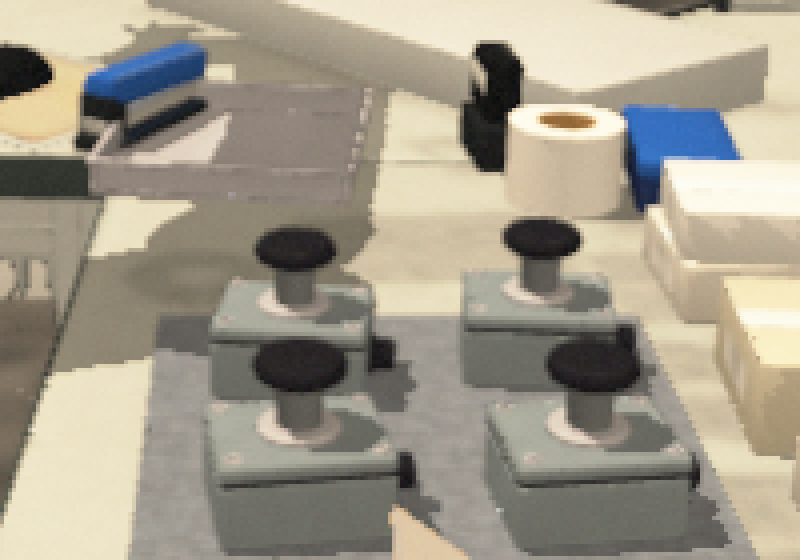

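Emit:
{"op": "move_arm", "data": {
  "series": [
    [[-0.335,-0.254,-0.03,0,0,-15.8,1],[-0.335,-0.254,-0.03,0,0,-15.8,1],[-0.335,-0.254,-0.03,0,0,-15.8,1],[-0.335,-0.254,-0.03,0,0,-15.8,1],[-0.335,-0.254,-0.03,0,0,-15.8,1],[-0.335,-0.254,-0.03,0,0,-15.8,1],[-0.335,-0.254,-0.03,0,0,-15.8,1],[-0.335,-0.254,-0.03,0,0,-15.8,1],[-0.335,-0.254,-0.03,0,0,-15.8,1],[-0.335,-0.254,-0.03,0,0,-15.8,1]]
  ]
}}

```text
t: 0.98
tool_pos: [0.428, 0.2916, 0.2611]
eef_rot: [-0.0, -3.142, -0.0]
wrist_force: [0.2, 1.8, 1.0]
gripper_width: 0.0851
gripper_force: 0.0
```

```bash
python3 - <<'E'
from h import *
s=arm.observe();print(s['t'],s['tool_pos'],s['joint_positions'],R.from_rotvec(s['eef_rot']).as_matrix().round(3))
c=arm.get_calibration('wrist');r=cv2.Rodrigues(np.array(c['rvec'],float))[0];print(-r.T@np.ravel(c['tvec']),r[2])
cv2.imwrite('pics/w1.png',arm.grab_frame('wrist')[...,::-1])
E
```

```text
0.9833 [0.42803633 0.29164114 0.2611406 ] [-0.94535624  0.04207174  0.27142304  1.75019619 -0.01178452  1.35073457
  0.89916656] [[-1.  0. -0.]
 [ 0.  1.  0.]
 [ 0.  0. -1.]]
[0.3456918  0.29107808 0.40257783] [ 3.23288179e-01 -6.01405915e-04 -9.46300371e-01]
```

View pics/w1.png

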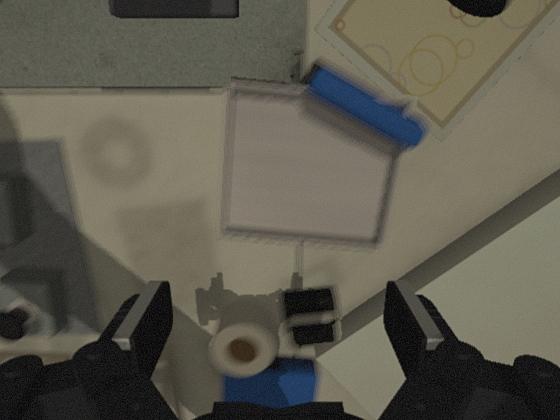

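The wrist view shows the tray, with rim corners at (232,80), (224,238) and (380,242). A blue stapler overlaps the +y corner on the robot's side, around (310–425, 65–145). The stamp is near (310,315).

```bash
python3 - <<'E'
from h import *
c=arm.get_calibration('wrist')
for p in [(229,79),(222,238),(382,244)]: print('tray',ray(c,*p,.024).round(3))
for p in [(311,80),(398,146),(318,63),(425,128)]: print('stapler',ray(c,*p,.03).round(3))
print('stamp', ray(c,310,300,.07).round(3), 'lefthead',ray(c,12,323,.076).round(3),'mat',ray(c,62,140,.003).round(3))
E
```

```text
tray [0.35  0.236 0.024]
tray [0.517 0.22  0.024]
tray [0.525 0.398 0.024]
stapler [0.352 0.315 0.03 ]
stapler [0.415 0.403 0.03 ]
stapler [0.337 0.321 0.03 ]
stapler [0.398 0.428 0.03 ]
stamp [0.567 0.315 0.07 ] lefthead [0.589 0.003 0.076] mat [0.41  0.051 0.003]
```

Emit:
{"op": "move_arm", "data": {
  "series": [
    [[-0.1,-0.36,-0.04,0,0,0,-1],[-0.1,-0.36,-0.04,0,0,0,-1],[-0.1,-0.36,-0.04,0,0,0,-1],[-0.1,-0.36,-0.04,0,0,0,-1],[-0.1,-0.36,-0.04,0,0,0,-1],[-0.1,-0.36,-0.04,0,0,0,-1],[-0.1,-0.36,-0.04,0,0,0,-1],[-0.1,-0.36,-0.04,0,0,0,-1],[-0.1,-0.36,-0.04,0,0,0,-1],[-0.1,-0.36,-0.04,0,0,0,-1]]
  ]
}}

```text
t: 1.87
tool_pos: [0.5278, -0.0752, 0.3021]
eef_rot: [0.016, 3.139, -0.005]
wrist_force: [-1.3, -0.6, 0.6]
gripper_width: 0.0
gripper_force: 0.0
```

```bash
python3 - <<'E'
from h import *
s=arm.observe();print(s['t'],s['tool_pos'],s['wrist_force'])
cv2.imwrite('pics/w2.png',arm.grab_frame('wrist')[...,::-1])
E
```

```text
1.8667 [ 0.5278416  -0.07521614  0.3021143 ] [-1.2865476  -0.58300875  0.59282327]
```

View pics/w2.png

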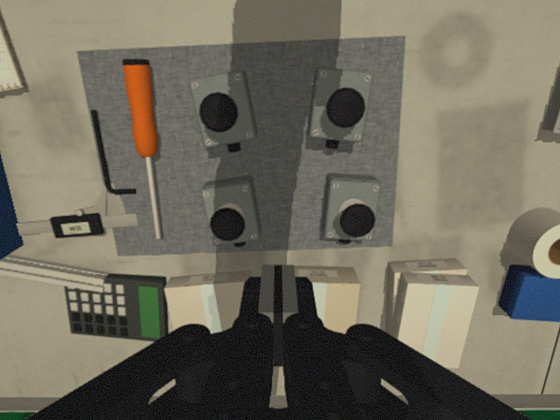

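The wrist view shows all four stations with their heads at A (219,112), B (346,107), C (228,224) and D (357,220). The screwdriver and hex key lie to their left.

```bash
python3 - <<'E'
from h import *
c=arm.get_calibration('wrist')
s=arm.observe();print(s['tool_pos'],R.from_rotvec(s['eef_rot']).as_matrix().round(3))
for n,p in dict(A=(219,112),B=(346,107),C=(228,224),D=(357,220)).items(): print(n,ray(c,*p,.074).round(3))
for n,q in dict(A=[(192,82),(243,71),(256,137),(206,151)],B=[(318,69),(371,73),(362,142),(310,136)],C=[(202,183),(251,178),(258,236),(207,243)],D=[(328,175),(379,178),(379,240),(324,238)]).items():
    P=np.array([ray(c,*p,.041) for p in q]);print(n,'centre',P.mean(0).round(3),(P-P.mean(0))[:,:2].round(3).tolist(),cv2.minAreaRect(P[:,:2].astype(np.float32)*1000))
E
```

```text
[ 0.52750003 -0.07144066  0.30147345] [[-1.     0.008  0.001]
 [ 0.008  1.    -0.002]
 [-0.001 -0.002 -1.   ]]
A [ 0.473 -0.129  0.074]
B [ 0.47  -0.007  0.074]
C [ 0.589 -0.126  0.074]
D [0.585 0.011 0.074]
A centre [ 0.475 -0.128  0.041] [[-0.029, -0.031], [-0.039, 0.021], [0.027, 0.033], [0.042, -0.022]] ((476.331298828125, -128.79989624023438), (72.66275024414062, 56.3399658203125), 9.743118286132812)
B centre [ 0.471 -0.007  0.041] [[-0.036, -0.024], [-0.032, 0.03], [0.038, 0.025], [0.031, -0.031]] ((471.36798095703125, -7.3120574951171875), (56.38943862915039, 69.89092254638672), 85.5282974243164)
C centre [ 0.586 -0.128  0.041] [[-0.033, -0.029], [-0.038, 0.026], [0.031, 0.032], [0.04, -0.029]] ((586.628173828125, -129.7044677734375), (73.53546142578125, 60.90991973876953), 4.933137893676758)
D centre [0.584 0.012 0.041] [[-0.04, -0.029], [-0.036, 0.027], [0.039, 0.033], [0.036, -0.031]] ((583.9625244140625, 14.203672409057617), (64.74382781982422, 77.15489959716797), 88.52236938476562)
```

Emit:
{"op": "move_arm", "data": {
  "series": [
    [[0.057,0.057,0.15,0,0,0,-1],[0.057,0.057,0.15,0,0,0,-1],[0.057,0.057,0.15,0,0,0,-1],[0.057,0.057,0.15,0,0,0,-1],[0.057,0.057,0.19,0,0,0,-1],[0.057,0.057,0.217,0,0,0,-1],[0.057,0.057,0.217,0,0,0,-1],[0.057,0.057,0.217,0,0,0,-1]]
  ]
}}

```text
t: 2.58
tool_pos: [0.4693, -0.009, 0.0836]
eef_rot: [0.001, -3.139, 0.002]
wrist_force: [0.5, -0.2, 0.1]
gripper_width: -0.0003
gripper_force: 0.0
```

Emit:
{"op": "move_arm", "data": {
  "series": [
    [[0,-0.003,0.004,0,0,0,-1],[0,-0.003,0.0063,0,0,0,-1],[0,-0.003,0.0075,0,0,0,-1],[0,-0.003,0.0088,0,0,0,-1],[0,-0.003,0.01,0,0,0,-1],[0,-0.003,0.0113,0,0,0,-1],[0,-0.003,0.0125,0,0,0,-1],[0,-0.003,0.0138,0,0,0,-1],[0,-0.003,0.015,0,0,0,-1],[0,-0.003,0.0163,0,0,0,-1]]
  ]
}}

```text
t: 3.42
tool_pos: [0.4704, -0.0124, 0.0676]
eef_rot: [0.0, 3.141, 0.0]
wrist_force: [1.7, -0.6, 3.0]
gripper_width: -0.0001
gripper_force: 1.2
```

Emit:
{"op": "move_arm", "data": {
  "series": [
    [[0,0,0.0013,0,0,0,-1],[0,0,0.0025,0,0,0,-1],[0,0,0.0038,0,0,0,-1]]
  ]
}}

```text
t: 3.67
tool_pos: [0.4706, -0.0123, 0.0652]
eef_rot: [-0.0, -3.141, -0.001]
wrist_force: [-12.0, 0.3, 39.4]
gripper_width: 0.0001
gripper_force: 19.9
```

Emit:
{"op": "move_arm", "data": {
  "series": [
    [[0,0,-0.01,0,0,0,-1],[0,0,-0.035,0,0,0,-1],[-0.06,0.008,-0.035,0,0,0,-1],[-0.114,0.017,-0.035,0,0,0,-1],[-0.114,0.017,-0.03,0,0,0,-1],[-0.114,0.017,-0.0195,0,0,0,-1],[-0.114,0.017,-0.0195,0,0,0,-1]]
  ]
}}

```text
t: 4.25
tool_pos: [0.5836, 0.0048, 0.0807]
eef_rot: [0.001, -3.138, 0.003]
wrist_force: [-1.4, -0.7, -0.2]
gripper_width: 0.0003
gripper_force: 0.0
```

```bash
python3 - <<'E'
from h import *
im=arm.grab_frame('side')[...,::-1]
cv2.imwrite('pics/side3.png',cv2.resize(im[170:310,190:390],None,fx=4,fy=4,interpolation=3))
E
```

```text
(no output)
```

View pics/side3.png

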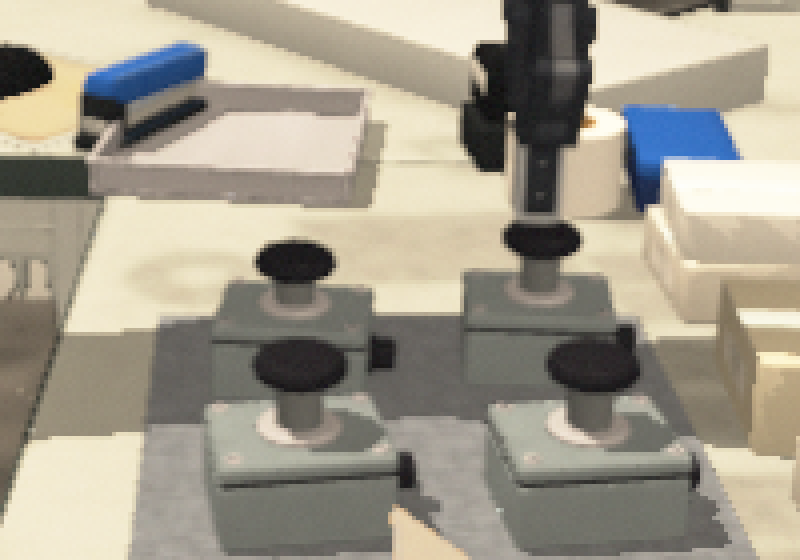

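B's head has dropped from crop row 249 to 262 and stays there, so it is locked. The fingers now stand over D's head at about (541,225).

Emit:
{"op": "move_arm", "data": {
  "series": [
    [[0,0,0.003,0,0,0,-1],[0,0,0.0045,0,0,0,-1],[0,0,0.0057,0,0,0,-1],[0,0,0.007,0,0,0,-1],[0,0,0.0082,0,0,0,-1],[0,0,0.0095,0,0,0,-1],[0,0,0.0107,0,0,0,-1],[0,0,0.012,0,0,0,-1],[0,0,0.0132,0,0,0,-1]]
  ]
}}

```text
t: 5.05
tool_pos: [0.5842, 0.0046, 0.0701]
eef_rot: [-0.0, -3.141, -0.0]
wrist_force: [-2.1, -0.5, 2.6]
gripper_width: -0.0001
gripper_force: 1.3
```

Emit:
{"op": "move_arm", "data": {
  "series": [
    [[0,0,0.0012,0,0,0,-1],[0,0,0.0025,0,0,0,-1]]
  ]
}}

```text
t: 5.22
tool_pos: [0.5842, 0.0046, 0.0678]
eef_rot: [-0.0, -3.141, -0.0]
wrist_force: [-2.5, 0.2, 4.8]
gripper_width: -0.0001
gripper_force: 2.1
```

Emit:
{"op": "move_arm", "data": {
  "series": [
    [[0,0,0.0012,0,0,0,-1],[0,0,0.0025,0,0,0,-1]]
  ]
}}

```text
t: 5.38
tool_pos: [0.5843, 0.0046, 0.0651]
eef_rot: [0.0, 3.141, -0.0]
wrist_force: [-1.5, 0.3, 2.1]
gripper_width: -0.0001
gripper_force: 1.0
```

Emit:
{"op": "move_arm", "data": {
  "series": [
    [[0,0,0.0012,0,0,0,-1],[0,0,0.0025,0,0,0,-1]]
  ]
}}

```text
t: 5.55
tool_pos: [0.5843, 0.0046, 0.0626]
eef_rot: [0.0, 3.142, 0.0]
wrist_force: [-0.9, -1.0, 3.8]
gripper_width: -0.0001
gripper_force: 1.8
```

Emit:
{"op": "move_arm", "data": {
  "series": [
    [[0,0,0.0012,0,0,0,-1],[0,0,0.0025,0,0,0,-1]]
  ]
}}

```text
t: 5.72
tool_pos: [0.5844, 0.0046, 0.0613]
eef_rot: [0.0, 3.142, 0.001]
wrist_force: [-10.8, 0.4, 27.0]
gripper_width: 0.0002
gripper_force: 13.9
```

Emit:
{"op": "move_arm", "data": {
  "series": [
    [[0,0,-0.01,0,0,0,-1],[0,0,-0.04,0,0,0,-1],[-0.002,-0.04,-0.04,0,0,0,-1],[-0.003,-0.08,-0.04,0,0,0,-1],[-0.004,-0.12,-0.04,0,0,0,-1],[-0.004,-0.138,-0.038,0,0,0,-1],[-0.004,-0.138,-0.021,0,0,0,-1],[-0.004,-0.138,-0.021,0,0,0,-1]]
  ]
}}

```text
t: 6.38
tool_pos: [0.5867, -0.135, 0.079]
eef_rot: [-0.005, -3.139, 0.001]
wrist_force: [-0.8, 1.1, -0.3]
gripper_width: 0.0001
gripper_force: 0.0
```

```bash
cat > heads.py <<'E'
from h import *
im=arm.grab_frame('side')[...,::-1]
g=im.max(2)<60
n,l,st,ce=cv2.connectedComponentsWithStats(g[215:275,245:365].astype(np.uint8))
for a,c in zip(st[1:],ce[1:]):
    if a[4]>40: print('bbox',a[0]+245,a[1]+215,a[2:],(c+[245,215]).round(1))
E
python3 - <<'E'
exec(open('heads.py').read())
cv2.imwrite('pics/side4.png',cv2.resize(im[170:310,190:390],None,fx=4,fy=4,interpolation=3))
E
```

```text
bbox 316 215 [ 39  41 683] [336.2 231.9]
bbox 254 231 [ 19  10 151] [263.3 235.3]
bbox 327 252 [ 23  16 210] [339.1 261.6]
bbox 282 254 [ 7  9 45] [284.8 258. ]
bbox 253 255 [ 24  13 248] [264.7 261. ]
```

View pics/side4.png

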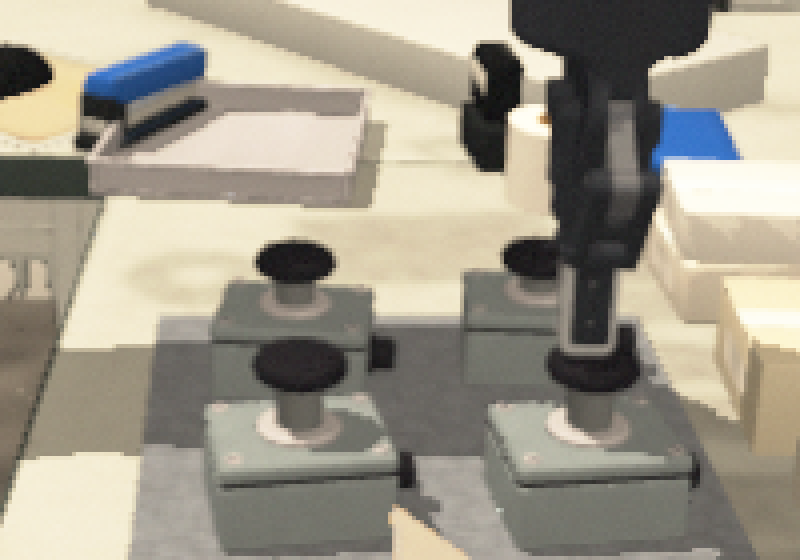

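D's head, now at about (535,259) in the crop against row 239 before, has stayed down, so D is locked. Next is C.

Emit:
{"op": "move_arm", "data": {
  "series": [
    [[0,0,0.0012,0,0,0,-1],[0,0,0.0025,0,0,0,-1],[0,0,0.0037,0,0,0,-1],[0,0,0.005,0,0,0,-1],[0,0,0.0062,0,0,0,-1],[0,0,0.0075,0,0,0,-1],[0,0,0.0087,0,0,0,-1],[0,0,0.01,0,0,0,-1],[0,0,0.0112,0,0,0,-1]]
  ]
}}

```text
t: 7.18
tool_pos: [0.5885, -0.1333, 0.07]
eef_rot: [-0.0, 3.141, 0.0]
wrist_force: [0.7, 1.1, 2.6]
gripper_width: -0.0
gripper_force: 1.0
```

Emit:
{"op": "move_arm", "data": {
  "series": [
    [[0,0,0.001,0,0,0,-1],[0,0,0.002,0,0,0,-1]]
  ]
}}

```text
t: 7.35
tool_pos: [0.5885, -0.1334, 0.068]
eef_rot: [0.0, 3.141, 0.0]
wrist_force: [1.2, 0.8, 3.4]
gripper_width: 0.0
gripper_force: 1.1
```

Emit:
{"op": "move_arm", "data": {
  "series": [
    [[0,0,0.0012,0,0,0,-1],[0,0,0.0025,0,0,0,-1]]
  ]
}}

```text
t: 7.52
tool_pos: [0.5884, -0.1333, 0.0655]
eef_rot: [-0.0, 3.141, 0.0]
wrist_force: [1.2, 0.5, 2.8]
gripper_width: 0.0
gripper_force: 1.3
```

Emit:
{"op": "move_arm", "data": {
  "series": [
    [[0,0,0.0012,0,0,0,-1],[0,0,0.0025,0,0,0,-1]]
  ]
}}

```text
t: 7.68
tool_pos: [0.5884, -0.1334, 0.063]
eef_rot: [0.0, 3.141, 0.0]
wrist_force: [0.7, 1.9, 3.2]
gripper_width: 0.0001
gripper_force: 1.4
```

Emit:
{"op": "move_arm", "data": {
  "series": [
    [[0,0,0.0012,0,0,0,-1],[0,0,0.0025,0,0,0,-1]]
  ]
}}

```text
t: 7.85
tool_pos: [0.5885, -0.1334, 0.0615]
eef_rot: [0.0, 3.141, 0.001]
wrist_force: [-7.6, 4.1, 24.4]
gripper_width: -0.0001
gripper_force: 12.2
```

Emit:
{"op": "move_arm", "data": {
  "series": [
    [[0,0,-0.01,0,0,0,-1],[0,0,-0.04,0,0,0,-1],[0.04,0,-0.04,0,0,0,-1],[0.08,-0.002,-0.04,0,0,0,-1],[0.1165,-0.003,-0.04,0,0,0,-1],[0.1165,-0.003,-0.03,0,0,0,-1],[0.1165,-0.003,-0.019,0,0,0,-1],[0.1165,-0.003,-0.019,0,0,0,-1]]
  ]
}}

```text
t: 8.52
tool_pos: [0.471, -0.136, 0.0779]
eef_rot: [0.0, -3.14, -0.0]
wrist_force: [-1.2, 0.3, -0.8]
gripper_width: -0.0002
gripper_force: 0.0
```

```bash
python3 heads.py
```

```text
bbox 253 215 [ 22  41 461] [263.4 232.1]
bbox 316 230 [ 19  10 143] [324.7 234.5]
bbox 327 252 [ 23  16 270] [338.5 260.5]
bbox 282 254 [ 6  9 44] [284.4 258.2]
bbox 254 256 [ 23  12 194] [265.2 262.2]
```

Emit:
{"op": "move_arm", "data": {
  "series": [
    [[0,0,0.0012,0,0,0,-1],[0,0,0.0025,0,0,0,-1],[0,0,0.0037,0,0,0,-1],[0,0,0.005,0,0,0,-1],[0,0,0.0062,0,0,0,-1],[0,0,0.0075,0,0,0,-1],[0,0,0.0087,0,0,0,-1],[0,0,0.0097,0,0,0,-1]]
  ]
}}

```text
t: 9.23
tool_pos: [0.472, -0.1365, 0.0698]
eef_rot: [0.0, 3.141, -0.0]
wrist_force: [1.7, -0.1, 2.4]
gripper_width: 0.0001
gripper_force: 1.0
```

Emit:
{"op": "move_arm", "data": {
  "series": [
    [[0,0,0.001,0,0,0,-1],[0,0,0.002,0,0,0,-1]]
  ]
}}

```text
t: 9.4
tool_pos: [0.472, -0.1365, 0.0679]
eef_rot: [0.0, 3.141, -0.0]
wrist_force: [1.6, -0.4, 3.0]
gripper_width: 0.0001
gripper_force: 1.2
```

Emit:
{"op": "move_arm", "data": {
  "series": [
    [[0,0,0.0012,0,0,0,-1],[0,0,0.0025,0,0,0,-1]]
  ]
}}

```text
t: 9.57
tool_pos: [0.472, -0.1364, 0.0653]
eef_rot: [0.0, 3.141, -0.0]
wrist_force: [1.4, -0.6, 5.4]
gripper_width: -0.0003
gripper_force: 2.3
```

Emit:
{"op": "move_arm", "data": {
  "series": [
    [[0,0,0.0012,0,0,0,-1],[0,0,0.0025,0,0,0,-1]]
  ]
}}

```text
t: 9.73
tool_pos: [0.472, -0.1365, 0.0629]
eef_rot: [0.0, 3.141, 0.0]
wrist_force: [0.4, -0.7, 3.4]
gripper_width: 0.0
gripper_force: 1.8
```

Emit:
{"op": "move_arm", "data": {
  "series": [
    [[0,0,0.0012,0,0,0,-1],[0,0,0.0025,0,0,0,-1]]
  ]
}}

```text
t: 9.9
tool_pos: [0.4717, -0.1364, 0.0601]
eef_rot: [-0.0, -3.141, 0.0]
wrist_force: [1.1, -0.8, 4.0]
gripper_width: -0.0001
gripper_force: 1.3
```

Emit:
{"op": "move_arm", "data": {
  "series": [
    [[0,0,0.0012,0,0,0,-1],[0,0,0.0025,0,0,0,-1]]
  ]
}}

```text
t: 10.07
tool_pos: [0.4718, -0.1364, 0.0577]
eef_rot: [0.0, -3.142, -0.0]
wrist_force: [-1.0, 0.8, 11.0]
gripper_width: -0.0003
gripper_force: 5.7
```

Emit:
{"op": "move_arm", "data": {
  "series": [
    [[0,0,0.0007,0,0,0,-1],[0,0,0.0007,0,0,0,-1]]
  ]
}}

```text
t: 10.23
tool_pos: [0.4718, -0.1364, 0.0575]
eef_rot: [-0.0, -3.141, -0.001]
wrist_force: [-1.9, 0.6, 12.3]
gripper_width: -0.0
gripper_force: 6.0
```

Emit:
{"op": "move_arm", "data": {
  "series": [
    [[0,0,0.0008,0,0,0,-1],[0,0,0.0008,0,0,0,-1]]
  ]
}}

```text
t: 10.4
tool_pos: [0.4718, -0.1364, 0.0573]
eef_rot: [-0.001, -3.141, -0.002]
wrist_force: [-5.8, 1.8, 21.4]
gripper_width: 0.0001
gripper_force: 10.5
```

Emit:
{"op": "move_arm", "data": {
  "series": [
    [[0,0,-0.01,0,0,0,-1],[0,0,-0.04,0,0,0,-1],[0,0,-0.08,0,0,0,0],[-0.03,0.001,-0.12,0,0,0,1],[-0.06,0.002,-0.16,0,0,0,1],[-0.078,0.002,-0.193,0,0,0,1],[-0.078,0.002,-0.193,0,0,0,1],[-0.078,0.002,-0.193,0,0,0,1],[-0.078,0.002,-0.193,0,0,0,1],[-0.078,0.002,-0.193,0,0,0,1]]
  ]
}}

```text
t: 11.23
tool_pos: [0.5483, -0.1344, 0.2476]
eef_rot: [-0.001, -3.139, -0.0]
wrist_force: [0.3, 0.1, -0.1]
gripper_width: 0.0854
gripper_force: 0.0
```

```bash
python3 - <<'E'
exec(open('heads.py').read())
s=arm.observe();print(s['t'],s['tool_pos'],np.abs(s['qvel']).max())
w=arm.grab_frame('wrist')[...,::-1]
cv2.imwrite('pics/mix.png',np.vstack([cv2.resize(im[215:285,245:365],None,fx=4,fy=4)[:180,:560] if 0 else cv2.copyMakeBorder(cv2.resize(im[220:275,245:365],(480,180)),0,0,0,80,0),w]))
E
```

```text
bbox 316 230 [ 19  10 144] [324.8 234.5]
bbox 254 231 [ 19  10 151] [263.4 235.4]
bbox 327 252 [ 23  16 276] [338.6 260.5]
bbox 282 254 [ 6  9 44] [284.4 258.2]
bbox 253 263 [ 23  12 232] [264.5 268.8]
11.2833 [ 0.54816597 -0.13441816  0.24760333] 0.003075455534546649
```

View pics/mix.png

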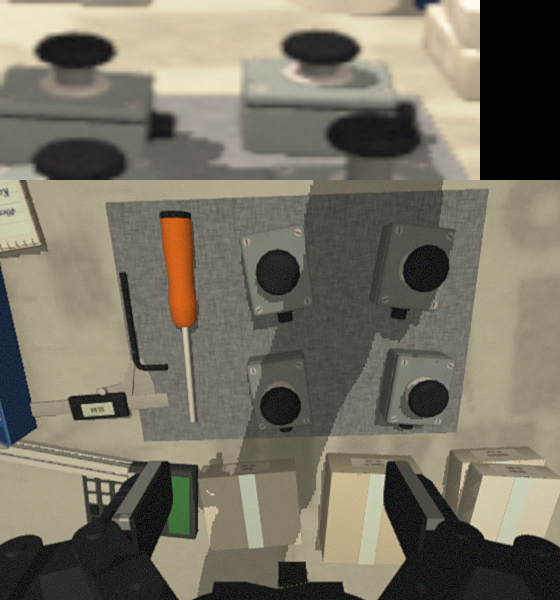

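A, B and D are locked, with their heads lower in the side strip. C's head is out. In the wrist part C's head is at (280,225), and its lid corners are near (249,178), (303,170), (309,243) and (254,251).

```bash
python3 - <<'E'
from h import *
c=arm.get_calibration('wrist')
print(ray(c,280,225,.074).round(4),arm.observe()['tool_pos'])
P=np.array([ray(c,*p,.041) for p in [(249,178),(303,170),(309,243),(254,251)]]);print(P.round(4),P.mean(0))
for a,b in((0,3),(1,2),(0,1),(3,2)): d=P[b]-P[a];print(np.hypot(*d[:2]),np.degrees(np.arctan2(d[1],d[0])))
E
```

```text
[ 0.5895 -0.133   0.074 ] [ 0.54829244 -0.13438014  0.24778123]
[[ 0.5539 -0.1627  0.041 ]
 [ 0.5461 -0.111   0.041 ]
 [ 0.6221 -0.1032  0.041 ]
 [ 0.6311 -0.1595  0.041 ]] [ 0.58828296 -0.13411674  0.041     ]
0.07722797376771542 2.380622887857327
0.07643213105205193 5.823412538998781
0.052365725631208324 98.61363732231852
0.057031488010862066 99.04556217681107
```

Emit:
{"op": "move_arm", "data": {
  "series": [
    [[-0.041,0.001,0.04,0,0,-5,1],[-0.041,0.001,0.08,0,0,-5,1],[-0.041,0.001,0.12,0,0,-5,1],[-0.041,0.001,0.155,0,0,-5,1],[-0.041,0.001,0.185,0,0,-5,1],[-0.041,0.001,0.21,0,0,-5,1],[-0.041,0.001,0.225,0,0,-5,1],[-0.041,0.001,0.235,0,0,-5,1],[-0.041,0.001,0.239,0,0,-5,1],[-0.041,0.001,0.239,0,0,-5,1]]
  ]
}}

```text
t: 12.17
tool_pos: [0.59, -0.1334, 0.0096]
eef_rot: [0.136, -3.137, -0.0]
wrist_force: [0.6, 0.7, 0.8]
gripper_width: 0.0852
gripper_force: 0.0
```

Emit:
{"op": "move_arm", "data": {
  "series": [
    [[0,0,0,0,0,0,-0.5],[0,0,0,0,0,0,-0.5],[0,0,0,0,0,0,-0.5],[0,0,0,0,0,0,-0.5],[0,0,0,0,0,0,-0.5],[0,0,0,0,0,0,-0.5]]
  ],
  "newtons": 40
}}

```text
t: 12.67
tool_pos: [0.5917, -0.1333, 0.0119]
eef_rot: [-0.137, 3.136, 0.0]
wrist_force: [-0.7, 1.0, 5.5]
gripper_width: 0.0576
gripper_force: 45.7
```

Emit:
{"op": "move_arm", "data": {
  "series": [
    [[0,0,-0.01,0,0,0,-0.5],[0,0,-0.03,0,0,0,-0.5],[0,0,-0.06,0,0,0,-0.5],[0,0,-0.095,0,0,0,-0.5],[0.005,0.02,-0.12,0,0,0,-0.5],[0.012,0.055,-0.13,0,0,1,-0.5],[0.02,0.09,-0.13,0,0,2,-0.5],[0.028,0.125,-0.13,0,0,3,-0.5],[0.036,0.16,-0.13,0,0,4,-0.5],[0.044,0.195,-0.13,0,0,5,-0.5]]
  ],
  "newtons": 50
}}

```text
t: 13.5
tool_pos: [0.5291, 0.0583, 0.1413]
eef_rot: [0.002, 3.141, 0.001]
wrist_force: [1.7, 0.0, -3.8]
gripper_width: 0.0576
gripper_force: 58.4
```

```bash
python3 - <<'E'
from h import *
s=arm.observe();r=R.from_rotvec(s['eef_rot']).as_matrix();print(s['tool_pos'],s['gripper_width'],s['wrist_force'])
print('shift',r.T@(np.array([.452,.303,.139])-s['tool_pos']),'boxyaw',np.degrees(np.arctan2(-r[1,0],-r[0,0])))
E
```

```text
[0.52905431 0.05829827 0.14125595] 0.05756304489832917 [ 1.74583134  0.01259918 -3.78481462]
shift [0.07739893 0.2445921  0.00234653] boxyaw -0.08028042169652139
```

Emit:
{"op": "move_arm", "data": {
  "series": [
    [[0.012,0.036,0,0,0,1,-0.5],[0.023,0.072,0,0,0,2,-0.5],[0.034,0.108,0,0,0,3,-0.5],[0.045,0.144,0,0,0,3.5,-0.5],[0.056,0.18,0,0,0,3.5,-0.5],[0.067,0.21,0,0,0,3.5,-0.5],[0.075,0.232,0,0,0,3.5,-0.5],[0.077,0.24,0,0,0,3.5,-0.5],[0.077,0.24,0,0,0,3.5,-0.5],[0.077,0.24,0,0,0,3.5,-0.5]]
  ]
}}

```text
t: 14.33
tool_pos: [0.4532, 0.2962, 0.1406]
eef_rot: [0.096, 3.14, -0.001]
wrist_force: [-0.5, -0.5, -3.4]
gripper_width: 0.0574
gripper_force: 58.4
```

```bash
python3 - <<'E'
from h import *
s=arm.observe();print(s['tool_pos'])
cv2.imwrite('pics/w3.png',arm.grab_frame('wrist')[...,::-1])
E
```

```text
[0.45319102 0.29623655 0.14063625]
```

View pics/w3.png

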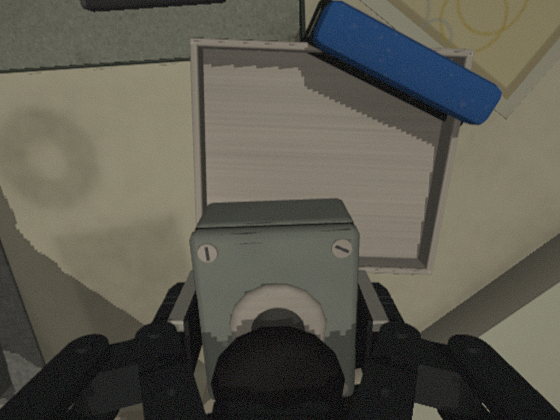

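The station hangs level in the gripper. The tray's rim corners are at about (192,40), (474,52) and (430,272), and the stapler covers the +y corner on the robot's side.

```bash
python3 - <<'E'
from h import *
c=arm.get_calibration('wrist');s=arm.observe();r=R.from_rotvec(s['eef_rot']).as_matrix()
P=[ray(c,*p,.024) for p in [(192,40),(474,52),(430,272)]]
print(np.round(P,3),((P[0]+P[2])/2).round(3))
print([ray(c,*p,.03).round(3) for p in [(308,48),(467,124)]])
print('shift',r.T@(np.array([.455,.305,.0145])-s['tool_pos']))
E
```

```text
[[0.344 0.247 0.024]
 [0.362 0.426 0.024]
 [0.519 0.409 0.024]] [0.432 0.328 0.024]
[array([0.353, 0.32 , 0.03 ]), array([0.406, 0.424, 0.03 ])]
shift [-0.00073015  0.00973549  0.1260832 ]
```

Emit:
{"op": "move_arm", "data": {
  "series": [
    [[0.003,0.016,0.01,0,0,2,-0.5],[0.003,0.016,0.03,0,0,2,-0.5],[0.003,0.016,0.055,0,0,2,-0.5],[0.003,0.016,0.08,0,0,2,-0.5],[0.003,0.016,0.1,0,0,2,-0.5],[0.003,0.016,0.112,0,0,2,-0.5],[0.003,0.016,0.118,0,0,2,-0.5],[0.003,0.016,0.122,0,0,2,-0.5],[0.003,0.016,0.125,0,0,2,-0.5],[0.003,0.016,0.125,0,0,2,-0.5]]
  ]
}}

```text
t: 15.22
tool_pos: [0.4514, 0.3132, 0.0157]
eef_rot: [0.151, 3.137, 0.001]
wrist_force: [0.2, 0.2, -3.3]
gripper_width: 0.0576
gripper_force: 58.3
```

Emit:
{"op": "move_arm", "data": {
  "series": [
    [[0,0,0.001,0,0,0,-0.5],[0,0,0.002,0,0,0,-0.5],[0,0,0.003,0,0,0,-0.5],[0,0,0.003,0,0,0,-0.5]]
  ]
}}

```text
t: 15.55
tool_pos: [0.451, 0.3133, 0.0125]
eef_rot: [0.151, 3.138, 0.0]
wrist_force: [-0.2, 0.8, -3.0]
gripper_width: 0.0575
gripper_force: 58.3
```

Emit:
{"op": "move_arm", "data": {
  "series": [
    [[0,0,0.001,0,0,0,-0.5],[0,0,0.002,0,0,0,-0.5],[0,0,0.002,0,0,0,-0.5]]
  ]
}}

```text
t: 15.8
tool_pos: [0.451, 0.3134, 0.0119]
eef_rot: [-0.151, -3.137, -0.001]
wrist_force: [-7.7, -4.5, 18.5]
gripper_width: 0.0577
gripper_force: 60.7
```

Down on the floor. Open the gripper, then rise.

Emit:
{"op": "move_arm", "data": {
  "series": [
    [[0,0,-0.001,0,0,0,-0.3],[0,0,-0.0015,0,0,0,0.4],[0,0,-0.0015,0,0,0,0.8],[0,0,-0.0015,0,0,0,1],[0,0,-0.0015,0,0,0,1],[0,0,-0.0015,0,0,0,1]]
  ]
}}

```text
t: 16.3
tool_pos: [0.451, 0.3132, 0.0117]
eef_rot: [0.151, 3.138, -0.0]
wrist_force: [-0.2, 0.3, 0.4]
gripper_width: 0.0853
gripper_force: 0.0
```

Emit:
{"op": "move_arm", "data": {
  "series": [
    [[0,0,-0.01,0,0,0,1],[0,0,-0.03,0,0,0,1],[0,0,-0.06,0,0,0,1],[0,0,-0.1,0,0,0,1],[0,0,-0.14,0,0,0,1],[0,0,-0.18,0,0,0,1],[0,0,-0.2,0,0,0,1],[0,0,-0.2,0,0,0,1],[0,0,-0.2,0,0,0,1],[0,0,-0.2,0,0,0,1]]
  ]
}}

```text
t: 17.13
tool_pos: [0.4505, 0.3129, 0.2113]
eef_rot: [-0.151, -3.137, 0.001]
wrist_force: [0.7, 0.4, -0.6]
gripper_width: 0.0852
gripper_force: 0.0
```

```bash
python3 - <<'E'
exec(open('heads.py').read())
print(arm.observe()['tool_pos'])
w=arm.grab_frame('wrist')[...,::-1]
cv2.imwrite('pics/fin.png',np.vstack([cv2.resize(im[170:270,200:350],(560,373))[:300],w[:300]]))
E
```

```text
bbox 316 230 [ 19  10 150] [324.8 234.5]
bbox 254 231 [ 19  10 153] [263.3 235.4]
bbox 282 254 [ 7  9 50] [284.7 258. ]
bbox 253 263 [ 23  12 232] [264.4 268.7]
[0.45029909 0.31269481 0.21069684]
```

View pics/fin.png

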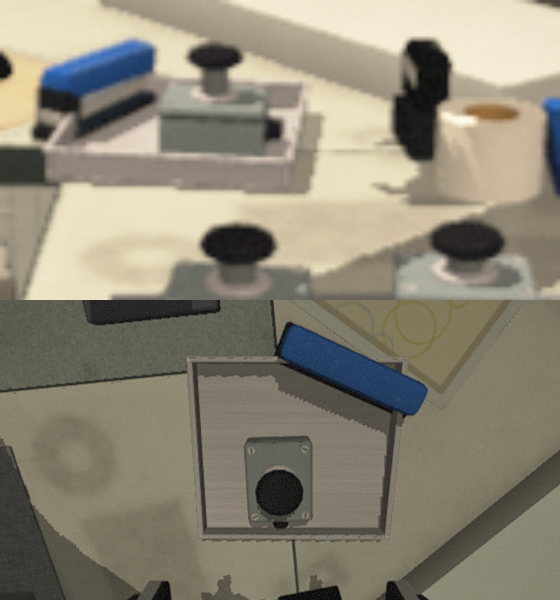

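The station stands upright on the tray floor with its head out and the stamp untouched. In the wrist part (rows less 300) its lid spans (246–312, 137–222), and the tray rim corners are (190,60), (407,62), (388,236) and (201,236).

```bash
python3 - <<'E'
from h import *
c=arm.get_calibration('wrist')
P=np.array([ray(c,*p,.024) for p in [(190,59),(407,62),(388,237),(201,237)]]);Q=np.array([ray(c,*p,.041) for p in [(246,137),(312,137),(312,222),(246,226)]])
print(P.round(3),P.mean(0),Q.round(3),Q.mean(0))
E
```

```text
[[0.344 0.25  0.024]
 [0.364 0.427 0.024]
 [0.519 0.411 0.024]
 [0.502 0.233 0.024]] [0.43211093 0.32995015 0.024     ] [[0.409 0.289 0.041]
 [0.415 0.344 0.041]
 [0.49  0.339 0.041]
 [0.488 0.279 0.041]] [0.4505303  0.31268786 0.041     ]
```

Offset from the tray's middle is about (+20, −16) mm, well within limits. Handing in.

```bash
python3 -c "
from station import arm
print(arm.hand_in())"
```

```text
the job is handed in; nothing more can be done
None
```

The faulty station (the one on the mat at about x = 0.589, y = −0.133 m) now stands upright on the tray floor with its head out, the other three are locked in on the mat, and the job is handed in (no verdict was returned).

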